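# Set up the lacquer display stand on its prop leg

### The job

Get the folding display stand ready for the shelf: swing the hinged prop leg behind the red panel all the way out until it bears firmly on its rubber-tipped stop screw, then tip the panel back until the leg's foot is down firmly on the base's brass plate, and let go. Both stops are set differently on every stand, so feel for them, and never press harder than about 15 N; leave the other things on the bench alone.

Things in the scene. Friction and masses are not known exactly. Their poses are not given: they have to be found in the camera images.
- base: fixed wooden base slab of the stand, 220 x 200 x 20 mm (x, y, z), origin at the centre of its underside, z up. Its +x is the stand's rear, where the leg swings out (away from the robot, yaw within 0.45 rad). It does not move when pushed
- hinge_line (a point): middle of the panel's bottom hinge on the base, 22 mm above the table; the hinge runs along base y
- panel (a joint): tilt of the panel about its bottom hinge in rad: 0 = upright, positive = top leaning back to base +x. Stiff friction hinge, stays where left: about 6 to 8 N of push 110 mm above the hinge moves it. The leg has a black levelling foot near its free end, screwed in differently each time, so with the leg out it comes down on the brass plate at a tilt between 0.17 and 0.32: feel for it
- panel_top (a point): middle of the top edge of the panel's front (red) face. The panel is 16 mm thick, 140 mm wide (base y) and 151 mm high above hinge_line, black with red front and a gold gourd; front faces base -x
- leg (a joint): opening of the tan prop leg in rad: 0 = folded along the panel's back, free end to base +y; it swings to the rear (clockwise from above). Hinge axis: parallel to the panel, 21 mm behind its middle plane, mid-width, in the leg's mid-thickness. Stiff, stays where left: about 2 N at leg_end moves it. It meets its stop screw somewhere between 1.40 and 1.75, set differently each time: feel for it
- leg_end (a point): point on the leg's face to be pushed (the one looking to base -x when folded), mid-height of the tan top rail, 110 mm from the leg's hinge axis. Local y runs along the leg to its free end, +x is the way to push. The rail is 10 mm thick, 40 mm high (20 mm above and below here, top edge 6 mm below the panel's top), ends 20 mm past here; folded, it sticks out 60 mm beyond the panel's side
- bangle: red lacquer bangle 72 mm across, 12 mm high, lying near the base; leave alone
- gourd_teal: small teal gourd figure 84 mm high, near the base; leave alone
- gourd_gold: gold gourd figure 112 mm high; leave alone
- bowl: dark red bowl 100 mm across, 50 mm high; leave alone
- ring_box: green box 70 x 90 x 35 mm; leave alone
- brush_pot: terracotta pot with brushes, 72 mm across, 180 mm high with brushes; leave alone
- spatula: hand spatula lying on the bench; leave alone
- strike_plate: thin brass plate, 50 x 120 mm, set into the top of the base behind the panel (its top 20 mm above the table), where the leg's rubber foot comes down; origin at its middle
- bracket: steel stop bracket on the panel's back, on the side away from the folded leg, carrying an adjustable stop screw with brass head and 16 mm orange rubber ball tip, which the leg meets 55 mm from its hinge. The rubber gives about 1 mm under a firm push (8 N at leg_end). Origin at the panel's bottom hinge, axes as the panel's

How it is judged:
On the way, in this order (a step that is already met when the one before it is completed fails the run):
1. the leg is pressed against its stop screw with more than 4 N there (about 4 N of push at leg_end), the panel not yet tipped (contact force between leg and bracket above 4 N and value of joint panel below 0.15 rad), for 0.15 s.
2. the panel is tipped back and the leg's foot presses on the brass plate of the base (contact force between leg and strike_plate above 1.5 N), for 0.1 s.
At the end, for the whole second after the job is handed in: The leg still bears on its stop screw (more than 0.3 N there; the stiff hinge keeps it when let go) and its foot on the base's brass plate (more than 0.3 N), panel and leg at rest (contact force between leg and bracket above 0.3 N and contact force between leg and strike_plate above 0.3 N and velocity of joint panel between -0.05 and 0.05 rad/s and velocity of joint leg between -0.05 and 0.05 rad/s); the robot touches nothing.
It fails at once if the robot presses on the stand (panel, leg, screw) with more than 20 N (contact force between any of the fingers, the arm and base above 20 N).
It fails at once if a bystander is moved by more than 20 mm (distance of any of bangle, gourd_teal, gourd_gold, bowl, ring_box, brush_pot, spatula from where it was at the start of the episode above 0.02 m).
It also fails if it takes over 66 s, if anything falls off the work surface, if the arm or the gripper's body presses on something with over 40 N, if the wrist force passes 120 N, or if a joint passes its speed limit or range.

### The arm

A 6-joint arm with a two-finger parallel gripper is mounted at the origin on the work surface. World frame = base frame: x ahead of the robot, y to its left, z up, the work surface at z = 0. Lengths are in m, angles in rad, forces in N, time in s.
With the tool pointing down it reaches from about 0.3 to 0.775 m from the base axis. Payload 14.6 kg.
Tool frame: the origin (TCP) lies on the mounting face of the last link; the fingertips stand 199 mm ahead of it and the grasp point (between the pads) lies 180 mm ahead of it; z points along the fingers, y is the direction in which the jaws open and shut (so a half turn about z gives the same grasp; the last joint's range is limited). The gripper opens to 94 mm and grips with 3 to 60 N. Pads are 16 mm wide; open, the fingers measure 119 mm over their backs; the gripper's body (75 mm by 177 mm) begins 78 mm behind the grasp point.
Start: joints at [1.271, 0.3, 1.521, -0, 1.321, -0.067], TCP at [0.127, 0.535, 0.405] pointing down, gripper open.
Joint ranges: [-3.03, 3.03], [-0.79, 2.21], [0.23, 2.52], [-1.04, 4.18], [0, 3.07], [-2.55, 2.55]. Speed limits (rad/s): [2.22, 2.22, 2.57, 3.14, 3.14, 3.14].

### API

Orientations are given as [roll, pitch, yaw] about the fixed x, y, z axes, in that order (R = Rz(yaw) Ry(pitch) Rx(roll)).
In Python, from station import sensors, vision, job gives the robot as it stands. The module is installed in compiled form; this text tells all that it offers.
- The arm moves only by the tool arm_command, never from a script. Its argument "plan" is one flat list of numbers, 5 for each row, row after row: the closure, from -1 (fully open) to 1 (shut), so that 0 is half open, then the shift along the world's x, y, z scaled (see below), then the turn about the world's z scaled (see below). A call has 1 to 20 rows; each row is the pose to reach, as a shift and turn from the pose commanded when the call began; what a row does not reach only later rows make up. The controller multiplies each number of a shift by 400 mm and each number of a turn by 120 degrees. A row lasts 1/10 s, in which the tool goes at most 50 mm and 8.59 degrees, less where a joint would pass 70% of its speed; a pose out of reach is approached as far as the arm can. A call with a number of a shift or a turn outside -1 to 1 is refused whole. A call with a gripper value outside its range is refused whole. The fingers move at their own pace and stop on an object; "newtons" is the grip in N (left out, the last holds). Time passes only in rows, so rows that repeat a pose let the fingers close. It gives the time, the measured TCP pose, the force and the opening at its end, in the units of the state.
- sensors.get_obs(): the state, without advancing time (a new reading comes with each control period).
- vision.camera(name): name is "scene" or "top"; returns the picture (384x512x3 uint8, blue, green, red); there is no depth.
- vision.camera_params(name): a dict with "intrinsics" (3x3 intrinsics, pixels), "rvec" (rotation vector, rad) and "tvec" (3), from world to camera coordinates, as OpenCV has them. Camera axes: x right, y down, z forward; pixel columns grow to the right and rows downward; lengths in m; the calibration is good to about 2 mm. A picture is of the moment at which its call begins. camera_params takes no time and is no camera call.
- job.hand_in(): hands the job in, once; it reports no verdict.
Trained networks look in the newest picture that a camera, given by its name, has taken for a name from the list of things; names that differ only in an ending like _2 or _b are one class to them, and where a whole thing is asked for, a point or a joint stands for the part that bears it (a point fixed in the world has none). Each returns a list of dicts, best first, with "confidence" (0 to 1); they miss things now and then, are a little off and sometimes report something else, mostly with a low value. They report only what shows in the picture. A call takes as long as a camera call.
- vision.search_frame(name, camera): "at" ([row, column] in pixels, amid what is visible of it).
- vision.silhouettes(name, camera): "mask" (384x512 bool, what is visible of it) and "at" ([row, column] in pixels, amid what is visible of it).
- vision.pinpoint(name, camera): "at" ([row, column] in pixels: a listed point, or the origin of a listed thing).
The state is a dict: "time_s": time; "qpos": joint angles; "joint_vel": joint speeds; "tau": joint torques, N m; "ee_pos": TCP position; "eef_rot": TCP orientation; "force": force on the tool from outside, world axes, zero at the start; "moment": the same for the moment, N m; "grip_width": finger opening in m.
Only numpy, scipy, OpenCV 4.12 (cv2) and the standard library are available. Lean on these libraries where they do the work, as an engineer would, in place of code of your own. Each camera call takes 0.05 s, during which the arm holds its last target.

## Working session

There is one attempt and no reset: what is moved stays moved. The work goes in short steps, Python scripts to look and compute and a tool call to move; the robot and the scene stay as the last step left them, time stands still between calls to the robot, and variables do not carry over. Pictures are saved under pics/ and viewed, and the job is handed in when it is done.

Besides the shell and the picture viewer there is one more tool, called after "Emit:" as name(argument=value, ...) on one line, values as JSON. arm_command: Moves the arm, as the interface text tells. Its arguments: {"type":"object","properties":{"plan":{"type":"array"},"newtons":{"type":"number"}},"required":["plan"]}

```bash
mkdir -p pics
cat > h.py <<'E'
import numpy as np, cv2
from station import sensors, vision, job
def snap(c,fn,scale=1.5):
    im=vision.camera(c); cv2.imwrite('pics/'+fn,cv2.resize(im,None,fx=scale,fy=scale,interpolation=cv2.INTER_CUBIC)); return im
def cam(c):
    p=vision.camera_params(c); K=np.array(p['intrinsics'],float);R=cv2.Rodrigues(np.array(p['rvec'],float))[0];t=np.array(p['tvec'],float).ravel();return K,R,t
def at_z(c,rc,z):
    K,R,t=cam(c); d=R.T@np.linalg.solve(K,[rc[1],rc[0],1.]); o=-R.T@t; return o+d*(z-o[2])/d[2]
def proj(c,P):
    K,R,t=cam(c); q=K@(R@np.asarray(P,float)+t); return [q[1]/q[2],q[0]/q[2]]
def tri(a,b):
    A=[];B=[]
    for c,rc in (('scene',a),('top',b)):
        K,R,t=cam(c); d=R.T@np.linalg.solve(K,[rc[1],rc[0],1.]); d/=np.linalg.norm(d); o=-R.T@t
        M=np.eye(3)-np.outer(d,d);A.append(M);B.append(M@o)
    X=np.linalg.lstsq(np.vstack(A),np.hstack(B),rcond=None)[0]; return X
E
python3 - <<'E'
from h import *
o=sensors.get_obs(); print({k:np.round(v,3) for k,v in o.items()})
snap('scene','s0.png');snap('top','t0.png')
for c in('scene','top'):
    K,R,t=cam(c);print(c,K.round(1).tolist(),(-R.T@t).round(3))
    for n in ['hinge_line','panel_top','leg_end','strike_plate','base','bracket','bangle','gourd_teal','gourd_gold','bowl','ring_box','brush_pot','spatula']:
        r=vision.pinpoint(n,c); print(n,[(np.round(x['at'],1).tolist(),round(x['confidence'],2)) for x in r[:2]])
E
```

```text
{'time_s': np.float64(0.0), 'qpos': array([ 1.271,  0.3  ,  1.522, -0.   ,  1.321, -0.067]), 'joint_vel': array([ 0.001, -0.   , -0.   ,  0.001,  0.001,  0.001]), 'tau': array([-2.0000e-03, -5.3181e+01, -3.5272e+01,  7.1000e-02,  2.5000e-02,
       -0.0000e+00]), 'ee_pos': array([0.127, 0.535, 0.404]), 'eef_rot': array([-3.14 , -0.   ,  2.909]), 'force': array([0.451, 0.18 , 0.213]), 'moment': array([0.047, 0.015, 0.029]), 'grip_width': np.float64(0.094)}
scene [[448.0, 0.0, 261.0], [0.0, 448.0, 190.6], [0.0, 0.0, 1.0]] [1.386 0.467 0.972]
hinge_line [([175.6, 240.1], 0.31)]
panel_top [([156.7, 276.3], 0.74)]
leg_end [([190.3, 290.4], 0.61), ([157.1, 274.8], 0.47)]
strike_plate [([218.1, 244.1], 0.92), ([235.8, 424.7], 0.5)]
base [([209.5, 262.8], 0.84)]
bracket []
bangle [([177.3, 236.7], 0.49)]
gourd_teal [([201.6, 213.6], 0.65)]
gourd_gold [([287.6, 382.9], 0.69)]
bowl [([237.1, 427.2], 0.87)]
ring_box [([278.7, 227.3], 0.86)]
brush_pot [([167.0, 160.0], 0.61), ([275.7, 228.7], 0.23)]
spatula [([145.9, 191.9], 0.66), ([189.5, 288.6], 0.25)]
top [[497.6, 0.0, 260.5], [0.0, 497.6, 196.1], [0.0, 0.0, 1.0]] [ 0.473 -0.029  1.583]
hinge_line [([224.0, 260.0], 0.7)]
panel_top [([229.3, 262.1], 0.68)]
leg_end []
strike_plate [([184.6, 273.0], 0.67)]
base [([204.5, 264.1], 0.59)]
bracket []
bangle [([234.5, 313.5], 0.49), ([123.8, 254.4], 0.18)]
gourd_teal [([197.8, 313.2], 0.53)]
gourd_gold [([173.0, 132.7], 0.66)]
bowl [([246.4, 116.5], 0.97)]
ring_box [([122.6, 251.6], 0.91)]
brush_pot [([204.0, 397.5], 0.76)]
spatula [([267.8, 389.9], 0.93)]
```

View pics/s0.png

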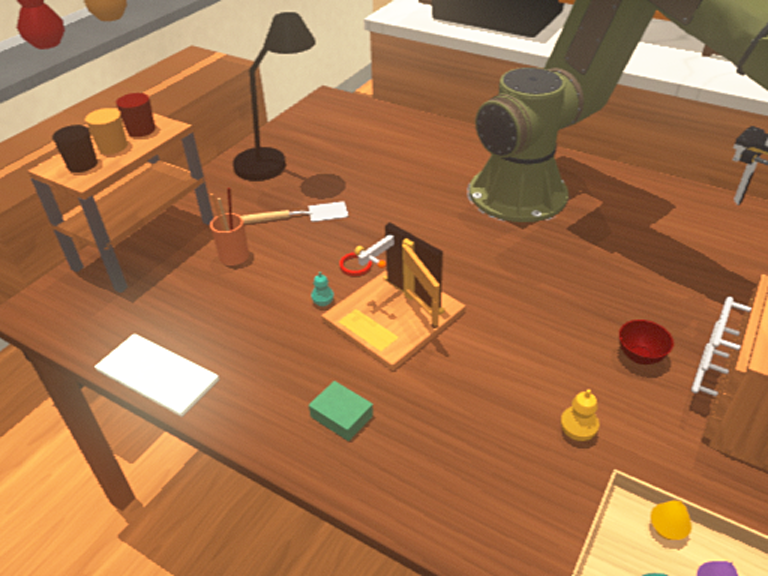

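View pics/t0.png

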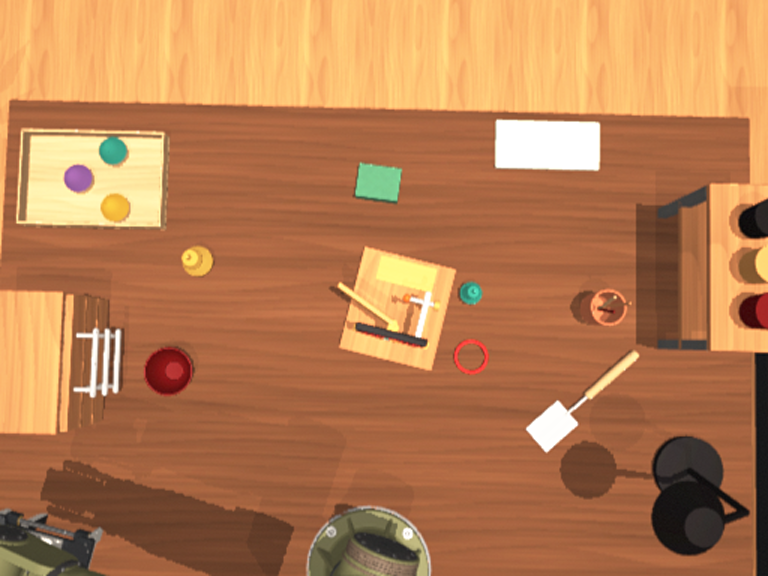

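The scene view shows the leg already slightly open behind the panel (leg near (420,275), bracket with an orange ball near (375,258), both at 1.5x). The top view shows the base between about (340,247) and (456,370), with teal gourd and bangle on its right side. Next I'll measure the stand pose.

Run:
```python
from h import *
im=vision.camera('top'); s=vision.camera('scene')
cv2.imwrite('pics/tz.png',cv2.resize(im[150:260,210:330],None,fx=5,fy=5,interpolation=cv2.INTER_CUBIC))
cv2.imwrite('pics/sz.png',cv2.resize(s[140:250,205:320],None,fx=5,fy=5,interpolation=cv2.INTER_CUBIC))
full=np.zeros((384,512),np.uint8)
for n in('base','strike_plate','panel','leg','bracket'):
    r=vision.silhouettes(n,'top')
    if not r: print(n,None);continue
    m=r[0]['mask'].astype(np.uint8); print(n,r[0]['confidence'],m.sum())
    np.save(n+'.npy',m)
    P=np.array([at_z('top',q[::-1].astype(float),0.02)[:2] for q in np.argwhere(m)[:,::-1]],np.float32)
    z={'base':.02,'strike_plate':.02,'panel':.173,'leg':.167,'bracket':.14}[n]
    P=np.array([at_z('top',q.astype(float),z)[:2] for q in np.argwhere(m)],np.float32)
    (c,sz,a)=cv2.minAreaRect(P*1000); print(' z',z,np.round(c,1),np.round(sz,1),round(a,2)); print(cv2.boxPoints((c,sz,a)).round(0).tolist())
```

```text
base 0.84 4376Traceback (most recent call last):
  File "<stdin>", line 11, in <module>
  File "h.py", line 8, in at_z
    K,R,t=cam(c); d=R.T@np.linalg.solve(K,[rc[1],rc[0],1.]); o=-R.T@t; return o+d*(z-o[2])/d[2]
          ~~~^^^
  File "h.py", line 6, in cam
    p=vision.camera_params(c); K=np.array(p['intrinsics'],float);R=cv2.Rodrigues(np.array(p['rvec'],float))[0];t=np.array(p['tvec'],float).ravel();return K,R,t
ValueError: time passes only in moves, steps and waits
```

View pics/tz.png

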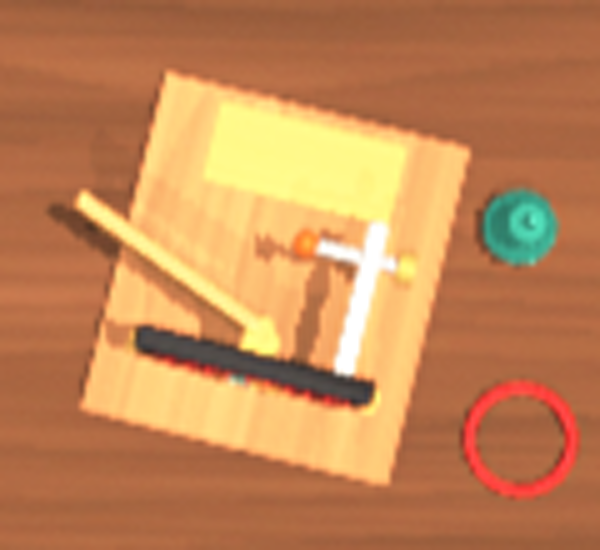

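View pics/sz.png

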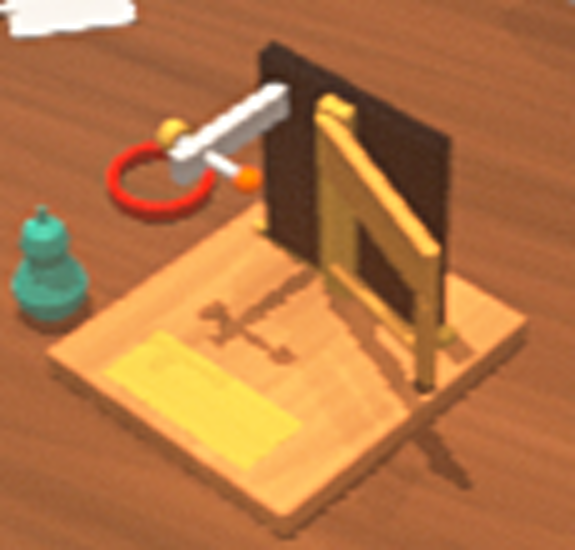

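Top zoom: base corners at crop pixels (168,72), (470,150), (388,485) and (80,410). The leg tip is at (82,198), its hinge near (262,335), and the orange ball at (305,243).

```bash
python3 - <<'E'
s=open('h.py').read()
s=s.replace("def cam(c):\n","_C={}\ndef cam(c):\n    if c not in _C: _C[c]=_cam(c)\n    return _C[c]\ndef _cam(c):\n");open('h.py','w').write(s)
E
python3 - <<'E'
from h import *
f=lambda x,y:(150+y/5-.4,210+x/5-.4)
for n,p,z in [('TL',(168,72),.02),('TR',(470,150),.02),('BR',(388,485),.02),('BL',(80,410),.02),('pl1',(212,100),.02),('pl2',(405,143),.02),('legtip_hi',(82,198),.167),('leghinge',(262,335),.167),('panL_backtop',(140,326),.173),('panR_backtop',(374,380),.173),('panL_fronttop',(136,352),.173),('panR_fronttop',(370,405),.173),('ball',(305,243),.15)]:
    print(n,at_z('top',f(*p),z).round(4))
f2=lambda x,y:(140+y/5-.4,205+x/5-.4)
print('legtip tri',tri(f2(432,252),f(82,198)))
print('ball tri',tri(f2(247,178),f(305,243)))
print('panel back top L',tri(f2(447,135),f(140,326)),'R',tri(f2(285,48),f(374,380)))
E
```

```text
TL [0.6691 0.0218 0.02  ]
TR [ 0.624  -0.1698  0.02  ]
BR [ 0.4125 -0.1221  0.02  ]
BL [0.455  0.0718 0.02  ]
pl1 [ 0.652  -0.0064  0.02  ]
pl2 [ 0.6275 -0.1287  0.02  ]
legtip_hi [0.5773 0.0644 0.167 ]
leghinge [ 0.5015 -0.04    0.167 ]
panL_backtop [0.505  0.0292 0.173 ]
panR_backtop [ 0.4774 -0.1039  0.173 ]
panL_fronttop [0.4902 0.0311 0.173 ]
panR_fronttop [ 0.4632 -0.1019  0.173 ]
ball [ 0.5554 -0.0638  0.15  ]
legtip tri [0.57742702 0.06488598 0.16331799]
ball tri [ 0.55596488 -0.06441578  0.14665139]
panel back top L [0.50336398 0.03178124 0.17919798] R [ 0.47355403 -0.09696673  0.17418238]
```

Base yaw is about -0.22 and the leg is open about 0.38 rad, with its hinge at (0.503,-0.040). The measured leg length of 128 mm agrees with the 130 mm given. Next I approach with closed fingers to the pushing side.

Emit:
arm_command(plan=[1,0.75,-0.875,0,-0.176,1,0.75,-0.875,0,-0.176,1,0.75,-0.875,0,-0.176,1,0.75,-0.875,0,-0.176,1,0.75,-0.875,0,-0.176,1,0.75,-0.875,0,-0.176,1,0.75,-0.875,0,-0.176,1,0.75,-0.875,0,-0.176,1,0.75,-0.875,0,-0.176,1,0.75,-0.875,0,-0.176,1,0.75,-0.875,0,-0.176], newtons=40)

```text
time_s: 2.65
ee_pos: [0.4275, 0.1841, 0.4045]
eef_rot: [-3.141, -0.0, 2.537]
force: [-0.0, 0.6, -0.1]
grip_width: 0.0097
```

Emit:
arm_command(plan=[1,0.296,-0.3,0,0,1,0.296,-0.3,0,0,1,0.296,-0.3,0,0,1,0.296,-0.3,0,0,1,0.296,-0.3,0,0,1,0.296,-0.3,-0.1,0,1,0.296,-0.3,-0.1,0,1,0.296,-0.3,-0.1,0])

```text
time_s: 3.45
ee_pos: [0.5447, 0.0667, 0.3653]
eef_rot: [-3.141, -0.001, 2.542]
force: [0.1, 0.2, 0.9]
grip_width: 0.0004
```

Run:
```python
from h import *
im=snap('top','t1.png'); s=snap('scene','s1.png')
cv2.imwrite('pics/s1z.png',cv2.resize(s[120:250,205:335],None,fx=4.5,fy=4.5,interpolation=cv2.INTER_CUBIC))
o=sensors.get_obs(); print({k:np.round(v,3) for k,v in o.items()})
```

```text
{'time_s': np.float64(3.55), 'qpos': array([ 0.054,  0.331,  1.571,  0.   ,  1.237, -0.917]), 'joint_vel': array([-0.01 , -0.001, -0.004, -0.   , -0.004, -0.004]), 'tau': array([ 1.5900e-01, -5.2615e+01, -3.3245e+01,  3.7000e-02,  8.0000e-02,
        1.9000e-02]), 'ee_pos': array([0.545, 0.066, 0.366]), 'eef_rot': array([3.140e+00, 2.000e-03, 2.541e+00]), 'force': array([0.925, 0.313, 0.133]), 'moment': array([-0.027,  0.019, -0.012]), 'grip_width': np.float64(0.0)}
```

View pics/s1z.png

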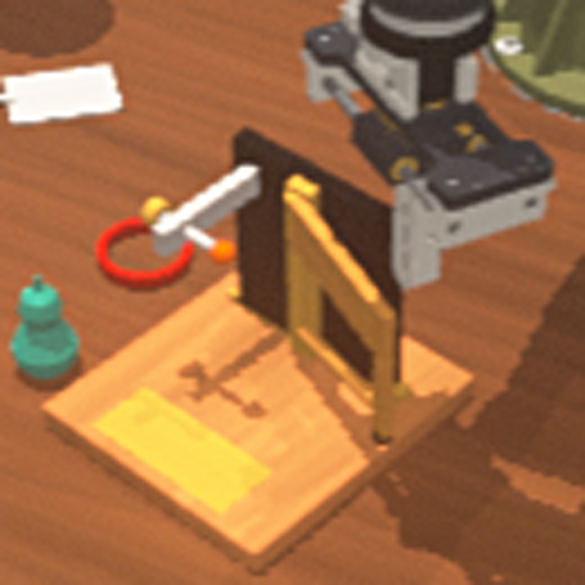

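View pics/t1.png

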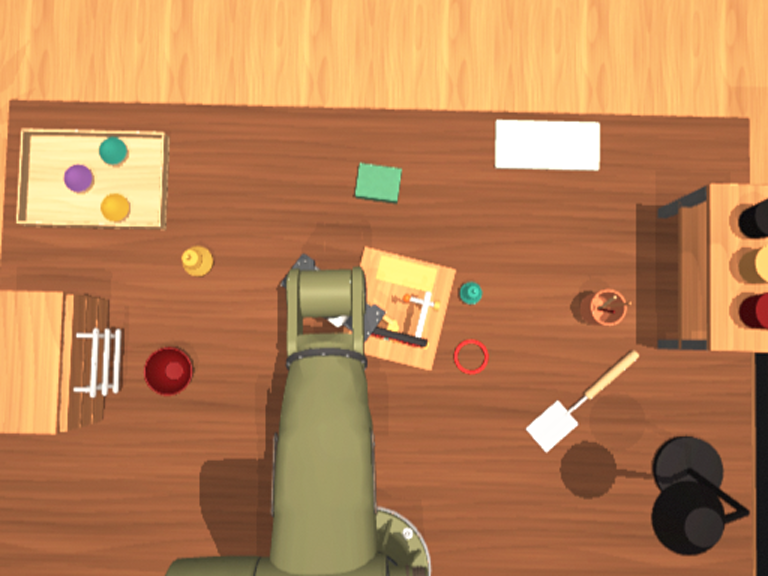

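The closed fingers stand clear on the near-left side of the leg (scene zoom about (415,260)), and the leg is untouched. I'll descend to rail height and measure the force baseline.

Emit:
arm_command(plan=[1,0,0,-0.05,0,1,0,0,-0.1,0,1,0,0,-0.1,0,1,0,0,-0.1,0,1,0,0,-0.1,0])

```text
time_s: 4.05
ee_pos: [0.5455, 0.0653, 0.3264]
eef_rot: [3.14, 0.002, 2.54]
force: [0.8, 0.5, -0.4]
grip_width: 0.0006
```

```bash
cat > plan.py <<'E'
import numpy as np
H=np.array([0.503,-0.040]);yaw=-0.22
def pose(op,off=0.013,r=0.110):
    a=yaw+np.pi/2-op; d=np.array([np.cos(a),np.sin(a)]); n=np.array([np.sin(a),-np.cos(a)])
    return H+r*d-off*n, a+np.pi/2
E
python3 - <<'E'
from h import *
o=sensors.get_obs(); print({k:np.round(o[k],3) for k in('ee_pos','eef_rot','force')})
from plan import *
for op in (.38,.6,.8,1.,1.1,1.2,1.3,1.35,1.4,1.5,1.6,1.7):print(op,*[np.round(x,4) for x in pose(op)])
E
```

```text
{'ee_pos': array([0.545, 0.065, 0.326]), 'eef_rot': array([3.14e+00, 2.00e-03, 2.54e+00]), 'force': array([ 0.767,  0.527, -0.39 ])}
0.38 [0.5544 0.0581] 2.5416
0.6 [0.5746 0.0445] 2.3216
0.8 [0.5899 0.0286] 2.1216
1.0 [0.6018 0.01  ] 1.9216
1.1 [ 6.063e-01 -1.000e-04] 1.8216
1.2 [ 0.6098 -0.0106] 1.7216
1.3 [ 0.6122 -0.0214] 1.6216
1.35 [ 0.613  -0.0269] 1.5716
1.4 [ 0.6135 -0.0324] 1.5216
1.5 [ 0.6137 -0.0435] 1.4216
1.6 [ 0.6128 -0.0545] 1.3216
1.7 [ 0.6108 -0.0654] 1.2216
```

Run:
```python
from plan import *
c=np.array([.5454,.065]);y0=2.541
for op in np.arange(.4,1.36,.05):
    p,y=pose(op);print(round(op,2),np.round((p-c)/.4,3),round((y-y0)/2.0944,3))
```

```text
0.4 [ 0.027 -0.02 ] -0.009
0.45 [ 0.039 -0.027] -0.033
0.5 [ 0.051 -0.034] -0.057
0.55 [ 0.062 -0.042] -0.081
0.6 [ 0.073 -0.051] -0.105
0.65 [ 0.083 -0.06 ] -0.129
0.7 [ 0.093 -0.07 ] -0.153
0.75 [ 0.102 -0.08 ] -0.176
0.8 [ 0.111 -0.091] -0.2
0.85 [ 0.12  -0.102] -0.224
0.9 [ 0.127 -0.113] -0.248
0.95 [ 0.135 -0.125] -0.272
1.0 [ 0.141 -0.137] -0.296
1.05 [ 0.147 -0.15 ] -0.32
1.1 [ 0.152 -0.163] -0.343
1.15 [ 0.157 -0.176] -0.367
1.2 [ 0.161 -0.189] -0.391
1.25 [ 0.164 -0.202] -0.415
1.3 [ 0.167 -0.216] -0.439
1.35 [ 0.169 -0.23 ] -0.463
```

First just to opening about 0.6, to check the force signal when the leg moves.

Emit:
arm_command(plan=[1,0.027,-0.02,0,-0.009,1,0.039,-0.027,0,-0.033,1,0.051,-0.034,0,-0.057,1,0.062,-0.042,0,-0.081,1,0.073,-0.051,0,-0.105])

```text
time_s: 4.55
ee_pos: [0.5753, 0.0443, 0.3254]
eef_rot: [3.141, 0.0, 2.317]
force: [-0.6, 2.2, 0.6]
grip_width: 0.0004
```

Emit:
arm_command(plan=[1,0.01,-0.009,0,-0.024,1,0.02,-0.019,0,-0.048,1,0.029,-0.029,0,-0.071,1,0.038,-0.04,0,-0.095,1,0.047,-0.051,0,-0.119,1,0.054,-0.062,0,-0.143,1,0.062,-0.074,0,-0.167,1,0.068,-0.086,0,-0.191,1,0.074,-0.099,0,-0.215,1,0.079,-0.112,0,-0.238])

```text
time_s: 5.55
ee_pos: [0.6068, -0.0006, 0.3251]
eef_rot: [3.141, -0.0, 1.819]
force: [0.7, 2.7, -1.9]
grip_width: 0.0006
```

Run:
```python
from h import *
s=snap('scene','s2.png')
cv2.imwrite('pics/s2z.png',cv2.resize(s[120:250,205:335],None,fx=4.5,fy=4.5,interpolation=cv2.INTER_CUBIC))
o=sensors.get_obs(); print({k:np.round(o[k],3) for k in('ee_pos','eef_rot','force','moment')})
```

```text
{'ee_pos': array([ 0.607, -0.001,  0.325]), 'eef_rot': array([ 3.141, -0.   ,  1.815]), 'force': array([ 0.247,  2.034, -0.498]), 'moment': array([ 0.28 , -0.146,  0.048])}
```

View pics/s2z.png

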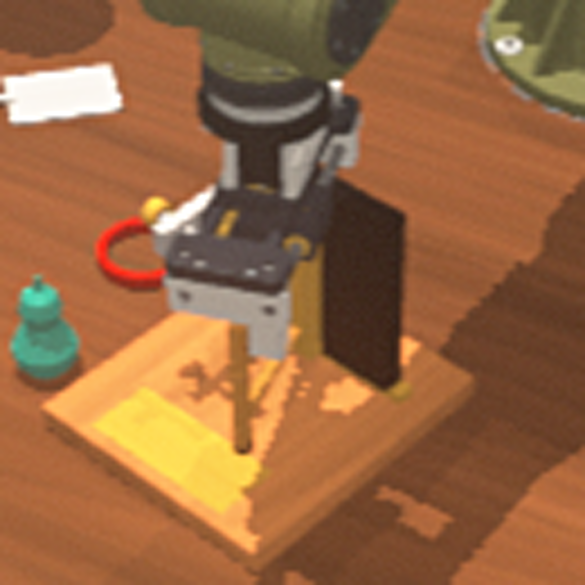

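The leg follows the fingers: its foot, at zoom (243,450), is now over the brass plate, and the push is about 2 N. On to about 1.3, then feeling in small steps.

Emit:
arm_command(plan=[1,0.005,-0.013,0,-0.024,1,0.009,-0.026,0,-0.048,1,0.012,-0.039,0,-0.072,1,0.015,-0.053,0,-0.096,1,0.015,-0.053,0,-0.096])

```text
time_s: 6.1
ee_pos: [0.6125, -0.022, 0.325]
eef_rot: [3.141, 0.0, 1.619]
force: [-0.7, -0.1, -0.7]
grip_width: 0.0004
```

Run:
```python
from plan import *
from h import sensors
o=sensors.get_obs(); print({k:np.round(o[k],3) for k in('ee_pos','eef_rot','force','moment')})
c,y0=pose(1.3)
for op in np.arange(1.31,1.8,.02):
    p,y=pose(op);print(round(op,2),np.round((p-c)/.4,4),round((y-y0)/2.0944,3))
```

```text
{'ee_pos': array([ 0.613, -0.022,  0.325]), 'eef_rot': array([3.141, 0.   , 1.619]), 'force': array([-0.717, -0.06 , -0.676]), 'moment': array([-0.079,  0.049, -0.043])}
1.31 [ 0.0005 -0.0027] -0.005
1.33 [ 0.0013 -0.0082] -0.014
1.35 [ 0.002  -0.0137] -0.024
1.37 [ 0.0026 -0.0192] -0.033
1.39 [ 0.0031 -0.0247] -0.043
1.41 [ 0.0034 -0.0302] -0.053
1.43 [ 0.0037 -0.0358] -0.062
1.45 [ 0.0039 -0.0413] -0.072
1.47 [ 0.0039 -0.0469] -0.081
1.49 [ 0.0039 -0.0524] -0.091
1.51 [ 0.0037 -0.0579] -0.1
1.53 [ 0.0034 -0.0635] -0.11
1.55 [ 0.003 -0.069] -0.119
1.57 [ 0.0025 -0.0745] -0.129
1.59 [ 0.0019 -0.08  ] -0.138
1.61 [ 0.0011 -0.0855] -0.148
1.63 [ 0.0003 -0.091 ] -0.158
1.65 [-0.0006 -0.0964] -0.167
1.67 [-0.0017 -0.1019] -0.177
1.69 [-0.0029 -0.1073] -0.186
1.71 [-0.0041 -0.1127] -0.196
1.73 [-0.0055 -0.118 ] -0.205
1.75 [-0.007  -0.1234] -0.215
1.77 [-0.0086 -0.1287] -0.224
1.79 [-0.0103 -0.1339] -0.234
```

Emit:
arm_command(plan=[1,0.0013,-0.0082,0,-0.014,1,0.0026,-0.0192,0,-0.033,1,0.0026,-0.0192,0,-0.033])

```text
time_s: 6.4
ee_pos: [0.6133, -0.0292, 0.325]
eef_rot: [3.141, 0.0, 1.551]
force: [0.6, -0.0, -0.4]
grip_width: 0.0006
```

Emit:
arm_command(plan=[1,0.0004,-0.005,0,-0.01,1,0.0004,-0.005,0,-0.01])

```text
time_s: 6.6
ee_pos: [0.6134, -0.031, 0.3249]
eef_rot: [3.141, -0.0, 1.53]
force: [1.6, 1.5, 0.2]
grip_width: 0.0004
```

Emit:
arm_command(plan=[1,0.0003,-0.005,0,-0.01,1,0.0003,-0.005,0,-0.01])

```text
time_s: 6.8
ee_pos: [0.6134, -0.033, 0.3248]
eef_rot: [3.141, -0.0, 1.509]
force: [1.0, 0.9, 1.1]
grip_width: 0.0004
```

Emit:
arm_command(plan=[1,0.0002,-0.005,0,-0.01,1,0.0002,-0.005,0,-0.01])

```text
time_s: 7.0
ee_pos: [0.6135, -0.0351, 0.3247]
eef_rot: [3.141, 0.0, 1.488]
force: [1.1, 1.2, 1.1]
grip_width: 0.0005
```

Emit:
arm_command(plan=[1,0.0001,-0.005,0,-0.01,1,0.0001,-0.005,0,-0.01])

```text
time_s: 7.2
ee_pos: [0.6135, -0.0372, 0.3246]
eef_rot: [-3.142, 0.0, 1.467]
force: [1.0, 1.3, 1.4]
grip_width: 0.0006
```

Emit:
arm_command(plan=[1,0,-0.005,0,-0.01,1,0,-0.005,0,-0.01])

```text
time_s: 7.4
ee_pos: [0.6135, -0.0392, 0.3246]
eef_rot: [-3.142, 0.0, 1.446]
force: [-0.5, 0.5, 0.3]
grip_width: 0.0005
```

Emit:
arm_command(plan=[1,0,-0.005,0,-0.01,1,0,-0.005,0,-0.01])

```text
time_s: 7.6
ee_pos: [0.6135, -0.0412, 0.3246]
eef_rot: [-3.141, 0.0, 1.425]
force: [1.1, 1.3, -1.0]
grip_width: 0.0005
```

Emit:
arm_command(plan=[1,0,-0.005,0,-0.01,1,0,-0.005,0,-0.01])

```text
time_s: 7.8
ee_pos: [0.6135, -0.0432, 0.3246]
eef_rot: [-3.141, 0.0, 1.404]
force: [1.3, 0.2, 0.4]
grip_width: 0.0001
```

Emit:
arm_command(plan=[1,-0.0001,-0.005,0,-0.01,1,-0.0001,-0.005,0,-0.01])

```text
time_s: 8.0
ee_pos: [0.6134, -0.0452, 0.3246]
eef_rot: [-3.141, 0.0, 1.383]
force: [0.1, 0.4, 0.2]
grip_width: 0.0005
```

Run:
```python
from h import *
s=snap('scene','s3.png')
cv2.imwrite('pics/s3z.png',cv2.resize(s[120:250,205:335],None,fx=4.5,fy=4.5,interpolation=cv2.INTER_CUBIC))
o=sensors.get_obs(); print({k:np.round(o[k],3) for k in('ee_pos','eef_rot','force','moment')})
```

```text
{'ee_pos': array([ 0.613, -0.045,  0.325]), 'eef_rot': array([-3.141,  0.   ,  1.384]), 'force': array([ 0.188,  0.554, -0.368]), 'moment': array([-0.057,  0.083, -0.005])}
```

View pics/s3z.png

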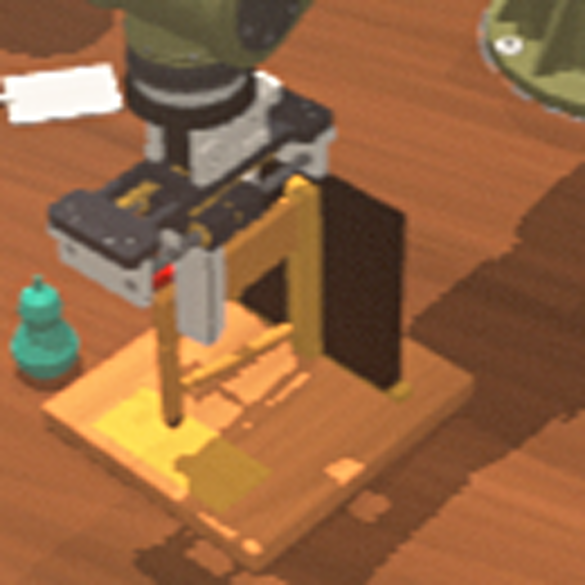

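The fingers are next to the leg (leg upright at zoom (168,360), fingers (205,300)). The force shows no stop yet, and the leg may have coasted slightly ahead. I'll continue in the same small steps.

Emit:
arm_command(plan=[1,-0.0002,-0.005,0,-0.01,1,-0.0002,-0.005,0,-0.01])

```text
time_s: 8.25
ee_pos: [0.6134, -0.0471, 0.3246]
eef_rot: [-3.141, 0.0, 1.362]
force: [-0.7, 0.4, 0.4]
grip_width: 0.0002
```

Emit:
arm_command(plan=[1,-0.0003,-0.005,0,-0.01,1,-0.0003,-0.005,0,-0.01])

```text
time_s: 8.45
ee_pos: [0.6133, -0.0487, 0.3246]
eef_rot: [-3.141, -0.001, 1.341]
force: [0.8, 4.8, -1.4]
grip_width: 0.0006
```

Emit:
arm_command(plan=[1,-0.0001,-0.0025,0,0,1,-0.0001,-0.0025,0,0])

```text
time_s: 8.65
ee_pos: [0.6133, -0.0493, 0.3246]
eef_rot: [-3.141, -0.002, 1.342]
force: [0.4, 7.7, 0.6]
grip_width: 0.0007
```

The force is rising steeply (about 3 N per mm), which is the rubber stop. I'll press a little more and hold.

Emit:
arm_command(plan=[1,0,-0.001,0,0,1,0,-0.001,0,0,1,0,-0.001,0,0])

```text
time_s: 8.95
ee_pos: [0.6133, -0.0494, 0.3246]
eef_rot: [-3.141, -0.002, 1.342]
force: [0.5, 9.9, -0.0]
grip_width: 0.0004
```

Run:
```python
from h import *
o=sensors.get_obs(); print({k:np.round(o[k],4) for k in('ee_pos','eef_rot','force','moment')})
s=snap('top','t4.png')
```

```text
{'ee_pos': array([ 0.6133, -0.0494,  0.3246]), 'eef_rot': array([-3.1409e+00, -1.8000e-03,  1.3420e+00]), 'force': array([ 0.5382,  9.9091, -0.0218]), 'moment': array([ 1.677 ,  0.0121, -0.0027])}
```

The leg bears on its stop at 9.9 N, stable over 0.3 s. The moment arm of about 0.17 m confirms contact on the rail. I'll retreat, lift, and go round over the top to the panel's front, turning the fingers parallel to it.

Emit:
arm_command(plan=[1,0.003,0.013,0,0,1,0.017,0.073,0,0,1,0.017,0.073,0,0,1,0.017,0.073,0.225,0,1,0.017,0.073,0.225,0,1,0.017,0.073,0.225,0])

```text
time_s: 9.6
ee_pos: [0.6199, -0.0217, 0.4208]
eef_rot: [3.132, -0.001, 1.342]
force: [0.6, -0.8, -0.1]
grip_width: 0.0005
```

Emit:
arm_command(plan=[1,-0.1,-0.005,0,0.07,1,-0.2,-0.01,0,0.14,1,-0.3,-0.015,0,0.21,1,-0.432,-0.02,0,0.28,1,-0.432,-0.02,0,0.35,1,-0.432,-0.02,0,0.42,1,-0.432,-0.02,0,0.49,1,-0.432,-0.02,0,0.56,1,-0.432,-0.02,0,0.63,1,-0.432,-0.02,0,0.7,1,-0.432,-0.02,0,0.754,1,-0.432,-0.02,0,0.754,1,-0.432,-0.02,0,0.754])

```text
time_s: 10.9
ee_pos: [0.4471, -0.0294, 0.4144]
eef_rot: [-3.141, -0.0, 2.917]
force: [0.1, -0.3, 0.9]
grip_width: 0.0005
```

Run:
```python
from h import *
s=snap('scene','s5.png');snap('top','t5.png')
cv2.imwrite('pics/s5z.png',cv2.resize(s[120:250,205:335],None,fx=4.5,fy=4.5,interpolation=cv2.INTER_CUBIC))
o=sensors.get_obs(); print({k:np.round(o[k],4) for k in('ee_pos','eef_rot','force','moment')})
```

```text
{'ee_pos': array([ 0.4472, -0.0293,  0.4145]), 'eef_rot': array([-3.1415e+00, -1.0000e-04,  2.9184e+00]), 'force': array([0.2217, 0.7496, 0.5243]), 'moment': array([ 0.0526, -0.0202, -0.0254])}
```

View pics/s5z.png

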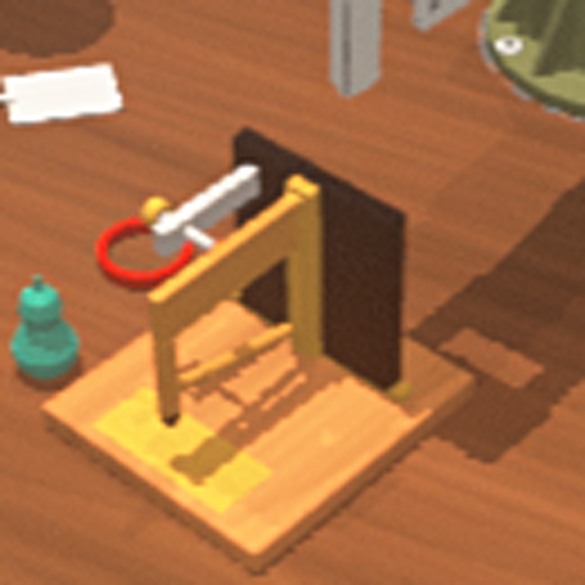

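View pics/t5.png

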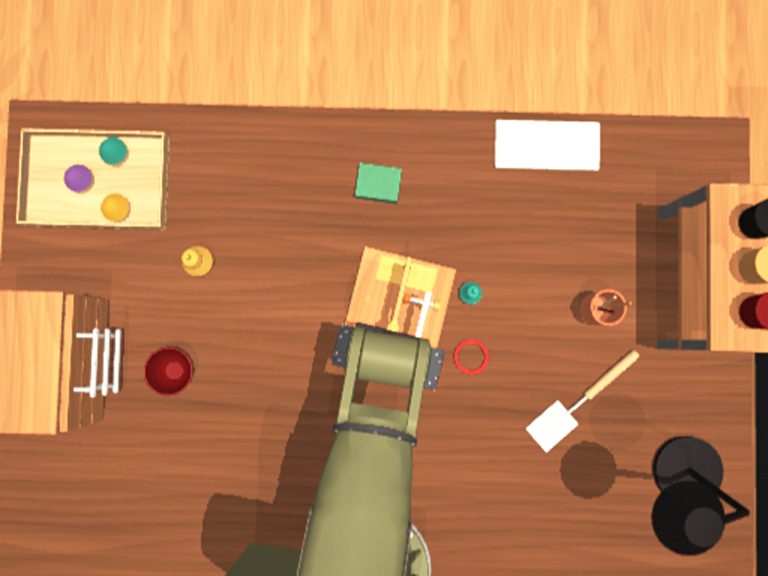

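The leg lies against the stop ball (scene zoom (215,245)) with its foot over the brass plate at (170,420). The fingers are in front of the panel, so I'll lower them and approach.

Emit:
arm_command(plan=[1,0,0,-0.08,0,1,0,0,-0.165,0,1,0,0,-0.165,0,1,0,0,-0.165,0])

```text
time_s: 11.4
ee_pos: [0.4475, -0.0292, 0.3494]
eef_rot: [-3.142, -0.0, 2.92]
force: [-0.2, -0.2, -0.3]
grip_width: 0.0002
```

Emit:
arm_command(plan=[1,0.012,-0.003,0,0,1,0.024,-0.0055,0,0,1,0.034,-0.0075,0,0,1,0.034,-0.0075,0,0])

```text
time_s: 11.8
ee_pos: [0.4614, -0.0322, 0.349]
eef_rot: [3.142, 0.001, 2.921]
force: [0.2, 0.4, 0.2]
grip_width: 0.0006
```

Emit:
arm_command(plan=[1,0.005,-0.0011,0,0,1,0.01,-0.0022,0,0,1,0.01,-0.0022,0,0])

```text
time_s: 12.1
ee_pos: [0.465, -0.0331, 0.3487]
eef_rot: [-3.142, 0.0, 2.921]
force: [0.3, 0.7, -0.2]
grip_width: 0.001
```

Emit:
arm_command(plan=[1,0.005,-0.0011,0,0,1,0.005,-0.0011,0,0])

```text
time_s: 12.3
ee_pos: [0.467, -0.0335, 0.3486]
eef_rot: [-3.142, 0.0, 2.921]
force: [-0.5, 0.0, 0.6]
grip_width: 0.0005
```

Emit:
arm_command(plan=[1,0.005,-0.0011,0,0,1,0.005,-0.0011,0,0])

```text
time_s: 12.5
ee_pos: [0.4689, -0.0339, 0.3486]
eef_rot: [-3.142, -0.001, 2.921]
force: [-1.1, 0.2, 1.4]
grip_width: 0.0007
```

Emit:
arm_command(plan=[1,0.005,-0.0011,0,0,1,0.005,-0.0011,0,0])

```text
time_s: 12.7
ee_pos: [0.4709, -0.0343, 0.3486]
eef_rot: [-3.142, -0.0, 2.921]
force: [-2.9, 0.3, 2.9]
grip_width: 0.0006
```

Emit:
arm_command(plan=[1,0.005,-0.0011,0,0,1,0.005,-0.0011,0,0])

```text
time_s: 12.9
ee_pos: [0.473, -0.0348, 0.3487]
eef_rot: [3.142, 0.0, 2.921]
force: [-4.3, 0.4, 3.2]
grip_width: 0.0005
```

Emit:
arm_command(plan=[1,0.005,-0.0011,0,0,1,0.005,-0.0011,0,0])

```text
time_s: 13.1
ee_pos: [0.475, -0.0353, 0.3487]
eef_rot: [-3.142, 0.0, 2.921]
force: [-1.9, -0.0, 3.0]
grip_width: 0.0007
```

Run:
```python
from h import *
s=snap('scene','s6.png')
o=sensors.get_obs(); print({k:np.round(o[k],4) for k in('ee_pos','eef_rot','force','moment')})
t=vision.camera('top')
o=sensors.get_obs(); print({k:np.round(o[k],4) for k in('force','moment')})
cv2.imwrite('pics/s6z.png',cv2.resize(s[120:250,205:335],None,fx=4.5,fy=4.5,interpolation=cv2.INTER_CUBIC))
```

```text
{'ee_pos': array([ 0.475 , -0.0352,  0.3487]), 'eef_rot': array([3.1416e+00, 4.0000e-04, 2.9214e+00]), 'force': array([-1.6273,  0.6768,  1.5489]), 'moment': array([ 0.0762,  0.4063, -0.0376])}
{'force': array([-1.8726,  0.0815,  1.1515]), 'moment': array([ 0.0547,  0.3773, -0.0233])}
```

View pics/s6z.png

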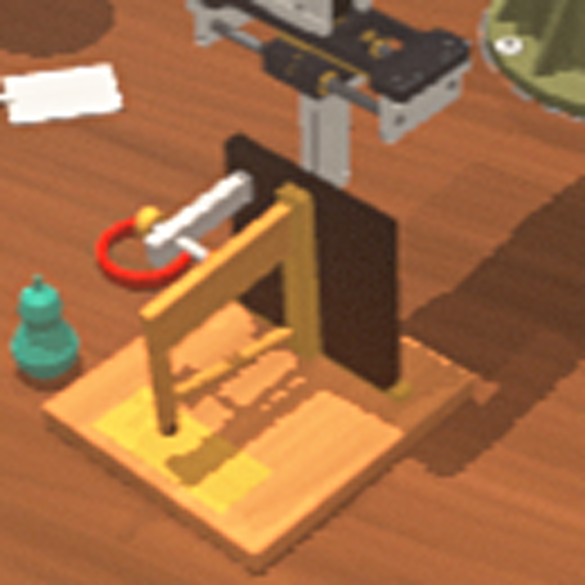

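The panel is tilting, with its top edge shifted back compared with before. The foot (167,428) is still above the plate. Continuing.

Emit:
arm_command(plan=[1,0.005,-0.0011,0,0,1,0.01,-0.0022,0,0,1,0.01,-0.0022,0,0])

```text
time_s: 13.5
ee_pos: [0.4791, -0.0362, 0.3486]
eef_rot: [-3.142, 0.0, 2.921]
force: [-2.2, -0.6, 1.4]
grip_width: 0.0006
```

Emit:
arm_command(plan=[1,0.005,-0.0011,0,0,1,0.01,-0.0022,0,0,1,0.01,-0.0022,0,0])

```text
time_s: 13.8
ee_pos: [0.483, -0.037, 0.3485]
eef_rot: [-3.142, -0.0, 2.921]
force: [-2.4, -0.2, 0.2]
grip_width: 0.0004
```

Emit:
arm_command(plan=[1,0.005,-0.0011,0,0,1,0.005,-0.0011,0,0])

```text
time_s: 14.0
ee_pos: [0.485, -0.0375, 0.3484]
eef_rot: [-3.142, -0.0, 2.921]
force: [-2.8, -0.6, -2.2]
grip_width: 0.0004
```

Emit:
arm_command(plan=[1,0.005,-0.0011,0,0,1,0.005,-0.0011,0,0])

```text
time_s: 14.2
ee_pos: [0.487, -0.0379, 0.3485]
eef_rot: [3.142, -0.0, 2.921]
force: [-3.2, 0.0, -1.8]
grip_width: 0.0005
```

Emit:
arm_command(plan=[1,0.005,-0.0011,0,0,1,0.005,-0.0011,0,0])

```text
time_s: 14.4
ee_pos: [0.489, -0.0383, 0.3486]
eef_rot: [3.141, 0.0, 2.921]
force: [-3.2, 1.3, -1.2]
grip_width: 0.0006
```

Emit:
arm_command(plan=[1,0.004,-0.0009,0,0,1,0.004,-0.0009,0,0])

```text
time_s: 14.6
ee_pos: [0.4906, -0.0386, 0.3487]
eef_rot: [3.142, 0.0, 2.921]
force: [-3.5, 1.3, -2.7]
grip_width: 0.0004
```

Emit:
arm_command(plan=[1,0.004,-0.0009,0,0,1,0.004,-0.0009,0,0])

```text
time_s: 14.8
ee_pos: [0.4922, -0.039, 0.3487]
eef_rot: [3.142, 0.0, 2.921]
force: [-3.1, 1.3, -1.5]
grip_width: 0.0004
```

Run:
```python
from h import *
s=snap('scene','s7.png')
o=sensors.get_obs(); print({k:np.round(o[k],4) for k in('ee_pos','force','moment')})
cv2.imwrite('pics/s7z.png',cv2.resize(s[120:250,205:335],None,fx=4.5,fy=4.5,interpolation=cv2.INTER_CUBIC))
```

```text
{'ee_pos': array([ 0.4921, -0.039 ,  0.3487]), 'force': array([-3.1141, -0.1825, -1.5424]), 'moment': array([ 0.1232,  0.6102, -0.0057])}
```

View pics/s7z.png

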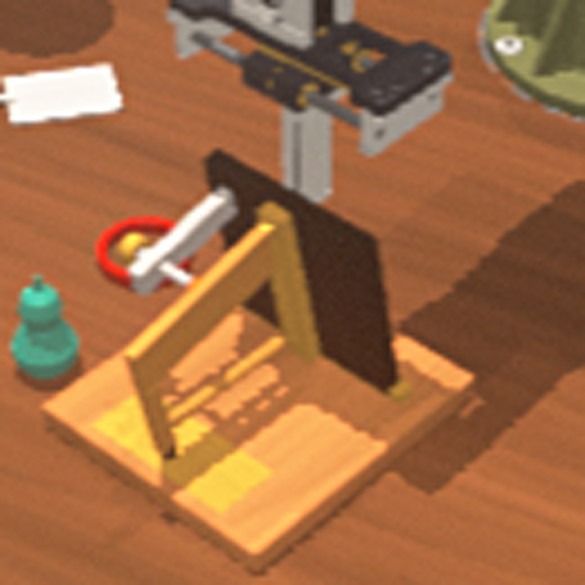

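The foot (168,455) is close to its shadow on the plate, so contact is near. Going on in fine steps.

Emit:
arm_command(plan=[1,0.003,-0.0007,0,0,1,0.003,-0.0007,0,0])

```text
time_s: 15.05
ee_pos: [0.4933, -0.0393, 0.3487]
eef_rot: [3.142, 0.0, 2.921]
force: [-3.6, 0.5, -0.9]
grip_width: 0.0005
```

Emit:
arm_command(plan=[1,0.003,-0.0007,0,0,1,0.003,-0.0007,0,0])

```text
time_s: 15.25
ee_pos: [0.4945, -0.0396, 0.3487]
eef_rot: [3.142, 0.0, 2.921]
force: [-3.5, 1.7, -1.9]
grip_width: 0.0003
```

Emit:
arm_command(plan=[1,0.003,-0.0007,0,0,1,0.003,-0.0007,0,0])

```text
time_s: 15.45
ee_pos: [0.4957, -0.0398, 0.3486]
eef_rot: [3.142, -0.0, 2.921]
force: [-3.8, 0.8, -0.9]
grip_width: 0.0004
```

Emit:
arm_command(plan=[1,0.003,-0.0007,0,0,1,0.003,-0.0007,0,0])

```text
time_s: 15.65
ee_pos: [0.4966, -0.04, 0.3484]
eef_rot: [-3.142, -0.002, 2.921]
force: [-10.0, 1.9, 0.7]
grip_width: 0.0006
```

The force jumped to 10 N, so the foot is on the plate. I'll hold and read it.

Emit:
arm_command(plan=[1,0,0,0,0,1,0,0,0,0])

```text
time_s: 15.85
ee_pos: [0.4965, -0.04, 0.3484]
eef_rot: [-3.141, -0.002, 2.921]
force: [-8.9, 2.5, 0.3]
grip_width: 0.0003
```

Run:
```python
from h import *
o=sensors.get_obs(); print({k:np.round(o[k],4) for k in('ee_pos','force','moment')})
s=snap('scene','s8.png')
cv2.imwrite('pics/s8z.png',cv2.resize(s[120:250,205:335],None,fx=4.5,fy=4.5,interpolation=cv2.INTER_CUBIC))
```

```text
{'ee_pos': array([ 0.4965, -0.04  ,  0.3484]), 'force': array([-8.9164,  2.4824,  0.2585]), 'moment': array([0.4033, 1.842 , 0.022 ])}
```

View pics/s8z.png

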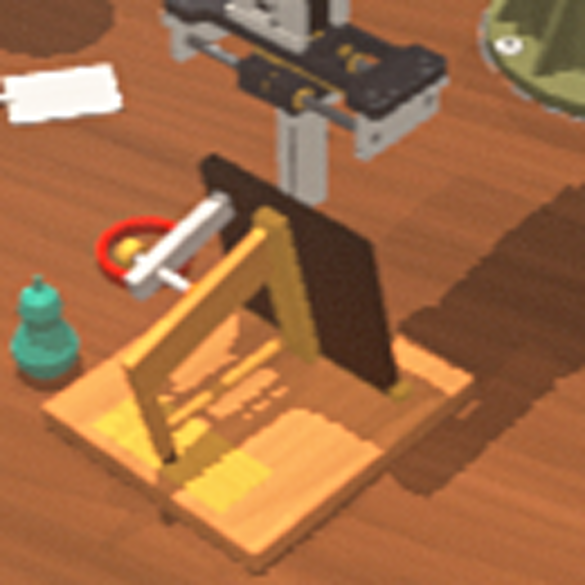

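The foot now meets the plate at zoom (168,460). A slight further press (0.4 mm), then hold.

Emit:
arm_command(plan=[1,0.001,-0.0002,0,0,1,0.001,-0.0002,0,0,1,0.001,-0.0002,0,0])

```text
time_s: 16.2
ee_pos: [0.4968, -0.0401, 0.3484]
eef_rot: [-3.141, -0.003, 2.921]
force: [-10.9, 2.5, 1.2]
grip_width: 0.0005
```

Emit:
arm_command(plan=[1,0.0007,-0.0002,0,0,1,0.0007,-0.0002,0,0,1,0.0007,-0.0002,0,0])

```text
time_s: 16.5
ee_pos: [0.497, -0.0401, 0.3483]
eef_rot: [-3.141, -0.003, 2.921]
force: [-13.9, 3.1, 1.7]
grip_width: 0.0007
```

That is 14.2 N, firm on the plate. I'll release gently backwards and clear away.

Emit:
arm_command(plan=[1,-0.002,0.0004,0,0,1,-0.005,0.001,0,0,1,-0.01,0.002,0,0,1,-0.05,0.011,0,0,1,-0.1,0.022,0,0,1,-0.15,0.033,0,0,1,-0.15,0.033,0.15,0,1,-0.15,0.033,0.15,0,1,-0.15,0.033,0.15,0])

```text
time_s: 17.4
ee_pos: [0.4377, -0.0271, 0.4107]
eef_rot: [3.141, 0.006, 2.921]
force: [-0.1, -0.0, 0.2]
grip_width: 0.0003
```

Run:
```python
from h import *
s=snap('scene','s9.png');t=snap('top','t9.png')
o=sensors.get_obs(); print({k:np.round(o[k],4) for k in('ee_pos','force','joint_vel')})
cv2.imwrite('pics/s9z.png',cv2.resize(s[120:250,205:335],None,fx=4.5,fy=4.5,interpolation=cv2.INTER_CUBIC))
cv2.imwrite('pics/t9z.png',cv2.resize(t[150:260,210:330],None,fx=5,fy=5,interpolation=cv2.INTER_CUBIC))
```

```text
{'ee_pos': array([ 0.4376, -0.0271,  0.4081]), 'force': array([ 0.2568,  0.9253, -0.9283]), 'joint_vel': array([0.0009, 0.0187, 0.0119, 0.0009, 0.0035, 0.0008])}
```

View pics/s9z.png

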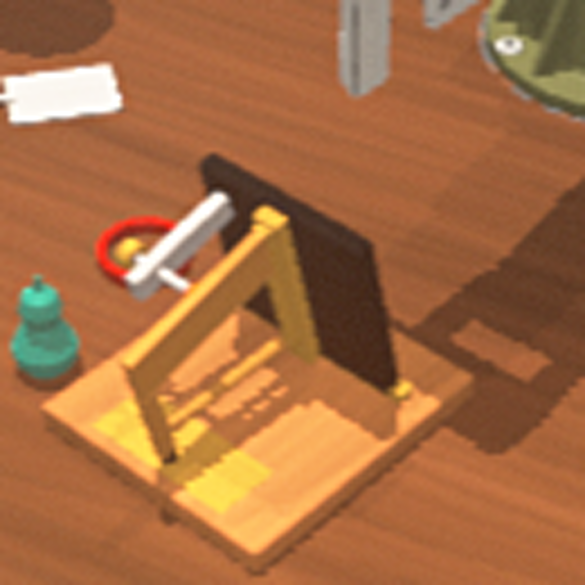

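View pics/t9z.png

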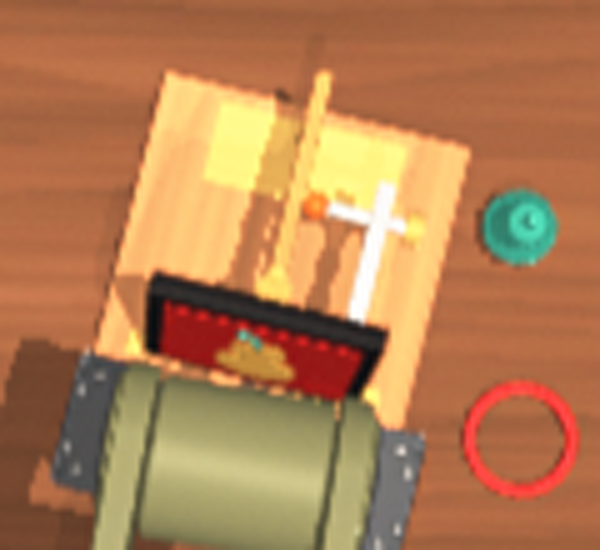

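Nothing shifted on release. In the top zoom the leg touches the orange ball at (315,205). In the scene zoom the foot stands on the brass plate at (168,460). The arm is clear, and teal gourd and bangle are in place. Handing in.

```bash
python3 -c "
from h import *
print(sensors.get_obs()['time_s'],job.hand_in())"
```

```text
the job is handed in; nothing more can be done
17.5 None
```

I opened the prop leg onto its stop screw, tipped the panel back until the foot was on the brass plate, let go, and handed the job in at 17.5 s. No verdict was reported.

- **Leg on the stop screw:** I pushed the leg with closed fingers from about 0.38 rad to roughly 1.55 rad. There the force rose steeply on the rubber tip, and I held it at about 9.9 N for 0.3 s with the panel still upright.
- **Foot on the brass plate:** I pushed the panel's front near its top. It moved at about 3–4 N, then the force jumped to 10 N as the foot met the plate. I pressed up to about 14 N, under the 15 N limit, and released slowly.
- **Last checks:** After release, the pictures show the leg against the orange ball and the foot on the plate. Nothing shifted after I let go, the fingers are clear, the tool force is about zero within noise, and the bangle and teal gourd are in place.
- **Not checked:** The remaining forces on the screw and plate after letting go can't be measured directly, so I judged them from the pictures and the presses. I also did not press the leg again after tipping the panel.
- **Disagreement:** The panel moved at about 3–4 N in my readings, against the 6 to 8 N stated. I pushed slightly higher than the stated 110 mm point and read mostly after each step, which may explain part of it.

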